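# Hold a glazed porcelain test tile in the beam of a light-transmission meter

## Task

Check how much light the yellow-glazed porcelain test tile lets through: draw it out of its pocket in the tray, holding it only by its two bare sanded side edges so that nothing smears the glaze, and hold it upright in the gap of the light-transmission meter, square across the beam, with the beam passing fully through the tile's thin window. Keep clear of the meter itself and leave the other tiles and the bowl as they are. Finish while holding the tile still in the beam: do not put it down or let go.

Things in the scene. Friction and masses are not known exactly. Their poses are not given: they have to be found in the camera images.
- yellow: Yellow-glazed porcelain test tile, upright: 40 mm wide (its x), 10 mm thick (y), 64 mm tall (z, up), about 55 g. Origin: centre of underside. Its two narrow side edges (facing its +x and -x, 40 mm apart, each 9 mm wide, 64 mm tall, off-white, bare, sanded) are the only places to grip. Stands in a pocket, its upper 40 mm above the tray. A half turn about z makes no difference.
- yellow_glaze: The glazed yellow panel of the same tile, between the bare edges: 30 mm wide (x), 10 mm thick (y), 64 mm tall, both broad faces. Gripper fingers must not touch it. Origin and axes as yellow.
- yellow_window (a point): Centre of the thin window of the yellow tile: a paler recessed field, 30 mm wide and 26 mm tall, at the lower end of the panel; this point lies on the tile's z axis 19 mm above its underside (45 mm below its top). Axes as yellow. Hidden in the pocket until the tile is drawn out.
- blue: Blue-glazed test tile, same shape, in another pocket; leave alone. Origin: centre of its underside.
- mint: Mint-green-glazed test tile, same shape, in another pocket; leave alone. Origin: centre of its underside.
- pink: Pink-glazed test tile, same shape, in another pocket; leave alone. Origin: centre of its underside.
- tray: Wooden pocket tray, fixed: 74 mm (its x) by 172 mm (its y) by 28 mm high. Four pockets 40 mm apart in a row along y, each 41.6 mm (x) by 11.6 mm (y), 24 mm deep. Tiles stand broad face to broad face along the row, side edges facing the tray's +x and -x. Which tile is in which pocket varies. Origin: centre of underside.
- meter: Light-transmission meter, fixed: black base 80 mm (its x) by 220 mm (its y), 22 mm high; at either end of y a white tower 72 mm (x) by 68 mm (y), up to 108 mm high with lamp fins (+y) or readout (-y). Metal snouts 30 mm across face each other, 60 mm apart (towers 76 mm apart). The gap between is open above and to +x and -x. Origin: centre of underside, z up.
- beam (a point): Middle of the light path: the point on the beam axis midway between the two snouts, 75 mm above the table. The beam, 10 mm across, runs along this frame's y axis (same axes as meter), from the small pale aperture of the lamp snout to the dark one of the receiver.
- bowl: Loose pale-blue porcelain bowl, 110 mm across, 50 mm high, standing by; leave alone. Origin: centre of its underside.
There are look-alikes about, which are no part of the job. There is more than one size of the tray; the job needs the middle-sized.

How it is judged:
On the way:
1. the yellow tile is drawn fully out of its pocket, held by the fingers (height (world z) of yellow above 0.032 m and contact force between the fingers and yellow above 0.5 N and contact force between yellow and tray below 0.05 N), for 0.2 s.
At the end, for the whole second after the job is handed in: Fingers hold the yellow tile by its bare edges only, still and upright (8 deg): window centre within 10 mm sideways, 8 mm in height of the beam axis, 22 mm of mid-gap along it, square to it within 8 deg, meter untouched; other tiles within 8 mm, bowl within 15 mm of their starts (x of yellow_window in the frame of beam between -0.01 and 0.01 m and z of yellow_window in the frame of beam between -0.008 and 0.008 m and y of yellow_window in the frame of beam between -0.022 and 0.022 m and angle between the y axis of yellow and the y axis of meter, either way round below 0.14 rad and angle between yellow's own z axis and vertical below 0.14 rad and contact force between the fingers and yellow above 1 N and contact force between the fingers and yellow_glaze below 0.3 N and height (world z) of yellow above 0.045 m and contact force between yellow and meter below 0.05 N and linear speed of yellow below 0.01 m/s and distance of each of blue, mint, pink from where it was at the start of the episode below 0.008 m and distance of bowl from where it was at the start of the episode below 0.015 m); the arm keeps its last pose, push and grip.
It fails at once if a finger touches the glaze of the yellow tile (contact force between the fingers and yellow_glaze above 0.3 N).
It fails at once if the meter is touched (contact force between meter and anything else above 0.5 N).
It fails at once if another tile is disturbed (distance of any of blue, mint, pink from where it was at the start of the episode above 0.008 m).
It fails at once if the bowl is disturbed (distance of bowl from where it was at the start of the episode above 0.015 m).
It also fails if it takes over 48 s, if anything falls off the work surface, if the arm or the gripper's body presses on something with over 40 N, if the wrist force passes 120 N, or if a joint passes its speed limit or range.

## Robot

A 6-joint arm with a two-finger parallel gripper is mounted at the origin on the work surface. World frame = base frame: x ahead of the robot, y to its left, z up, the work surface at z = 0. Lengths are in m, angles in rad, forces in N, time in s.
With the tool pointing down it reaches from about 0.35 to 0.725 m from the base axis. Payload 6 kg.
Tool frame: the origin (TCP) lies at the centre of the arm's flange, where the gripper is bolted on; the fingertips stand 173 mm ahead of it and the grasp point (between the pads) lies 155 mm ahead of it (arm.pinch_z is the z of the grasp point in the tool frame, in m); z points along the fingers, y is the line along which they close (so a half turn about z gives the same grasp; the last joint's range is limited). The gripper opens to 85 mm and grips with 20 to 120 N. Pads are 22 mm wide; open, the fingers measure 114 mm over their backs; the gripper's body (76 mm by 85 mm) begins 54 mm behind the grasp point. The pads swing forward as they close: fully open they stand 13 mm farther back than shut.
Start: joints at [1.61, 0.04, 0.085, 0, -1.615, -0.334], TCP at [0.174, 0.574, 0.405] pointing down, gripper open.
Joint ranges: [-2.56, 2.56], [-1.29, 2.01], [-1.08, 1.49], [-3.29, 1.98], [-2.81, -0.18], [-2.99, 2.99]. Speed limits (rad/s): [2.57, 2.57, 3.01, 3.14, 3.14, 3.14].

## Interface

Orientations are given as a unit quaternion [x, y, z, w].
In Python, from workcell import arm, read_camera, camera_params gives the robot as it stands.
- The arm moves only by the tool play_rows, never from a script. Its argument "deltas" is a list of rows, each a list of 3 entries, a list of its own where there are three numbers: the shift along the tool's x, y, z in m, then the turn, a rotation vector about the tool's x, y, z in degrees, then the closure, from 0 (fully open) to 1 (shut). A call has 1 to 12 rows; each row is the pose to reach, as a shift and turn from the pose commanded when the call began, along the tool's axes at that moment; what a row does not reach only later rows make up. A row lasts 1/12 s, in which the tool goes at most 41.7 mm and 7.16 degrees, less where a joint would pass 70% of its speed; a pose out of reach is approached as far as the arm can. A call with a gripper value outside its range is refused whole. The fingers move at their own pace and stop on an object; "squeeze" is the grip in N (left out, the last holds). Time passes only in rows, so rows that repeat a pose let the fingers close. It gives the time, the measured TCP pose, the force, the opening and the grip force at its end, in the units of the state.
- arm.get_obs(): the state, without advancing time (a new reading comes with each control period).
- read_camera(name): name is "side" or "top" or "wrist"; returns the picture (384x512x3 uint8, red, green, blue); there is no depth.
- camera_params(name): a dict with "fx", "fy", "cx", "cy" (pixels), "pose" (4x4, takes a point from camera to world coordinates); the wrist camera has in their place "mount" (4x4, takes a point from camera to tool coordinates, whose origin is the TCP and whose axes are the flange's). Camera axes: x right, y down, z forward; pixel columns grow to the right and rows downward; lengths in m; the calibration is good to about 2 mm. A picture is of the moment at which its call begins: read the wrist's pose just before it. camera_params takes no time and is no camera call.
- arm.sign_off(): hands the job in; it is judged then, once.
The state is a dict: "time": time; "joints": joint angles; "qvel": joint speeds; "joint_torque": joint torques, N m; "tool_pos": TCP position; "tcp_rot": TCP orientation; "ft_force": force on the tool from outside, world axes, zero at the start; "wrist_torque": the same for the moment, N m; "grip_width": finger opening in m; "finger_force": force on a finger pad.
Only numpy, scipy, OpenCV 4.12 (cv2) and the standard library are available. Lean on these libraries where they do the work, as an engineer would, in place of code of your own. Each camera call takes 0.05 s, during which the arm holds its last target. There are 200 camera calls.

## Working session

There is one attempt and no reset: what is moved stays moved. The work goes in short steps, Python scripts to look and compute and a tool call to move; the robot and the scene stay as the last step left them, time stands still between calls to the robot, and variables do not carry over. Pictures are saved under pics/ and viewed, at most 10 in all, crops included, and the job is handed in when it is done.

Besides the shell and the picture viewer there is one more tool, called in YAML: its name, and indented under it one key for each argument. play_rows: Moves the arm, as the interface text tells. Its arguments: {"type":"object","properties":{"deltas":{"type":"array"},"squeeze":{"type":"number"}},"required":["deltas"]}

```bash
mkdir -p pics; python3 - <<'E'
from workcell import arm, read_camera, camera_params
import cv2, numpy as np
print(arm.get_obs())
ims=[]
for n in("top","side"):
    im=read_camera(n); cv2.imwrite(f"pics/{n}.png",im[...,::-1]); p=camera_params(n); print(n,p['fx'],p['cx'],p['cy'],np.round(p['pose'],4).tolist())
p=camera_params("wrist");print(p)
E
ls
```

```text
{'time': 0.0, 'joints': array([ 1.60967580e+00,  4.08300412e-02,  8.37969096e-02, -5.04471259e-04,
       -1.61552171e+00, -3.33742599e-01]), 'qvel': array([ 6.94646712e-04,  1.60656859e-04,  4.48953376e-05, -7.99530311e-04,
       -1.75883924e-04, -1.43549626e-03]), 'joint_torque': array([-9.76901674e-06, -3.68198955e+01,  3.47421348e+01,  6.93193272e+00,
       -5.18712026e-03,  5.32620987e-06]), 'tool_pos': array([0.1742284 , 0.57411989, 0.40365261]), 'tcp_rot': array([ 9.89152848e-01, -1.46887051e-01, -8.47629565e-05,  9.10719368e-04]), 'ft_force': array([-0.20542338, -0.03174863,  0.63094945]), 'wrist_torque': array([ 0.03379203, -0.00541291, -0.01448695]), 'finger_force': 0.0, 'grip_width': 0.08556111227887078}
top 408.53231843952176 254.01101527183002 184.60218271972332 [[-0.0272, -0.9824, 0.1848, 0.4113], [-0.9992, 0.0321, 0.0231, -0.0036], [-0.0287, -0.184, -0.9825, 1.0109], [0.0, 0.0, 0.0, 1.0]]
side 404.5893012771903 248.59015758700326 193.34056704522348 [[-0.9487, -0.2416, 0.2041, 0.4152], [-0.3162, 0.7101, -0.6291, 0.5857], [0.007, -0.6614, -0.75, 0.7544], [0.0, 0.0, 0.0, 1.0]]
{'fx': 274.05408563612525, 'fy': 274.05408563612525, 'cx': 256.2340212602416, 'cy': 192.64026811012585, 'mount': array([[ 4.44367184e-05, -9.58738246e-01, -2.84290297e-01,
         7.24971822e-02],
       [ 9.99999947e-01, -4.87448047e-05,  3.20694113e-04,
         5.03881204e-04],
       [-3.21319386e-04, -2.84290296e-01,  9.58738194e-01,
         3.15008279e-02],
       [ 0.00000000e+00,  0.00000000e+00,  0.00000000e+00,
         1.00000000e+00]])}
pics
```

View pics/top.png

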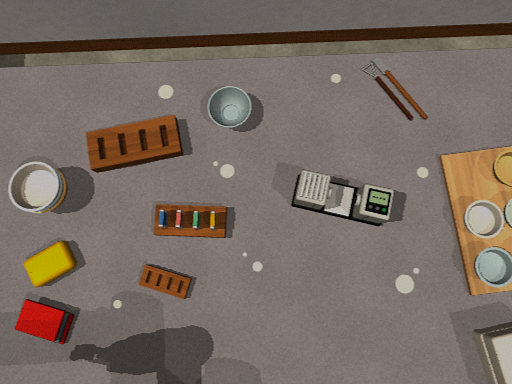

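View pics/side.png

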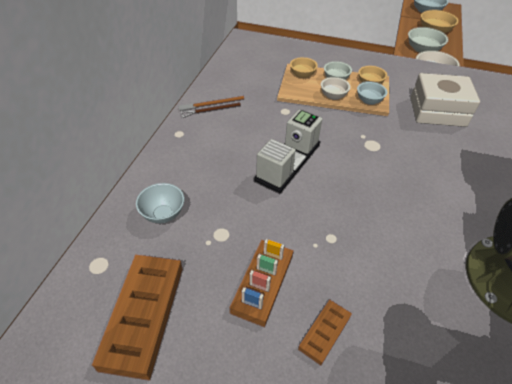

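Top view: the middle-sized tray is at (190,221), with blue (162), pink (179), mint (196) and yellow (212,219) tiles. The meter is at (345,198), with the readout on the right, and the bowl is at (230,107).
Side view: the yellow tile is at (273,248).

Could be taken for the yellow tile: the tile at top (212,219), the yellow block (50,264) and the ochre bowls (505,168). Could be taken for the tray: the large empty one (135,143) and the small empty one (165,281). I choose the yellow tile in the middle tray, and check it in one close crop.

```bash
python3 - <<'E'
import cv2, numpy as np
t=cv2.imread("pics/top.png"); s=cv2.imread("pics/side.png")
a=cv2.resize(t[196:246,145:235],None,fx=4.4,fy=4.4,interpolation=cv2.INTER_CUBIC)
b=cv2.resize(t[160:235,280:400],None,fx=3.3,fy=3.3,interpolation=cv2.INTER_CUBIC)
c=cv2.resize(s[230:330,220:310],None,fx=4.4,fy=4.4,interpolation=cv2.INTER_CUBIC)
H=np.zeros((590,800,3),np.uint8)
H[:220,:396]=a; H[225:225+b.shape[0],:396]=b[:, :396]; H[:440,400:796]=c
cv2.imwrite("pics/crop1.png",H)
E
```

```text
(no output)
```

View pics/crop1.png

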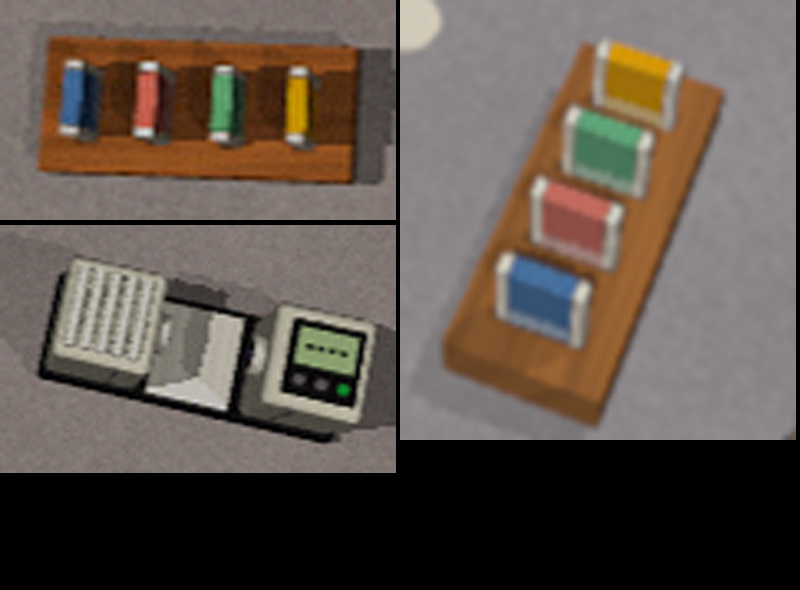

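Crop: the yellow tile stands in the pocket at the tray's right (-y) end, with clear off-white edges, so the choice is confirmed. I'll take rough positions from the top view, then refine with the wrist camera.

```bash
cat > h.py <<'E'
import numpy as np, cv2
from scipy.spatial.transform import Rotation as R
from workcell import arm, read_camera, camera_params
def ray(name,uv,T=None):
    p=camera_params(name)
    if T is None: T=p['pose']
    T=np.array(T); d=np.array([(uv[0]-p['cx'])/p['fx'],(uv[1]-p['cy'])/p['fy'],1.])
    return T[:3,3],T[:3,:3]@d
def onz(name,uv,z,T=None):
    o,d=ray(name,uv,T); return o+d*(z-o[2])/d[2]
def wristT():
    o=arm.get_obs(); T=np.eye(4); T[:3,:3]=R.from_quat(o['tcp_rot']).as_matrix(); T[:3,3]=o['tool_pos']
    return T@camera_params('wrist')['mount']
def delta(pos,yaw_y):
    """shift in tool axes to TCP pos, and turn about tool z (deg) bringing tool y to line yaw_y (world rad)"""
    o=arm.get_obs(); M=R.from_quat(o['tcp_rot']).as_matrix()
    a=np.arctan2(M[1,1],M[0,1]); w=yaw_y-a; w=(w+np.pi/2)%np.pi-np.pi/2
    return np.round(M.T@(np.array(pos)-o['tool_pos']),4), -np.degrees(w)
E
python3 - <<'E'
from h import *
for n,uv,z in[('yel',(212.3,219.5),.068),('blue',(161.7,218),.068),('tTL',(156.4,204.6),.028),('tTR',(225.9,207.1),.028),('tBR',(225,237.4),.028),('tBL',(153.9,234.6),.028)]:
    print(n,onz('top',uv,z))
f=lambda x,y:(280+x/3.3,160+(y-225)/3.3)
for n,c,z in[('lampTL',(77,258),.105),('lampTR',(167,277),.105),('roTL',(277,303),.1),('roTR',(376,320),.1),('snL',(167,333),.075),('snR',(258,356),.075),('bBL',(40,375),.022),('bBR',(330,440),.022)]:
    print(n,f(*c),onz('top',f(*c),z))
M=R.from_quat(arm.get_obs()['tcp_rot']).as_matrix();print(M.round(3))
E
```

```text
yel [0.50945956 0.11757399 0.068     ]
blue [0.51651976 0.23572583 0.068     ]
tTL [0.55421624 0.2593917  0.028     ]
tTR [0.54278793 0.08933552 0.028     ]
tBR [0.46975313 0.09256028 0.028     ]
tBL [0.48141964 0.26421839 0.028     ]
lampTL (303.3333333333333, 170.0) [ 0.61162825 -0.09483452  0.105     ]
lampTR (330.6060606060606, 175.75757575757575) [ 0.5962884  -0.15541931  0.105     ]
roTL (363.93939393939394, 183.63636363636363) [ 0.57672111 -0.22981299  0.1       ]
roTR (393.93939393939394, 188.78787878787878) [ 0.56280208 -0.29566476  0.1       ]
snL (330.6060606060606, 192.72727272727272) [ 0.56242357 -0.1579812   0.075     ]
snR (358.1818181818182, 199.6969696969697) [ 0.54418814 -0.22002069  0.075     ]
bBL (292.1212121212121, 205.45454545454547) [ 0.54261536 -0.07163997  0.022     ]
bBR (380.0, 225.15151515151516) [ 0.48852535 -0.2796477   0.022     ]
[[ 0.957 -0.291 -0.   ]
 [-0.291 -0.957 -0.002]
 [ 0.     0.002 -1.   ]]
```

```bash
python3 - <<'E'
from h import *
print(delta([.509,.118,.36],np.radians(176.5)))
E
```

```text
(array([0.4529, 0.3391, 0.0444]), np.float64(76.60946926155165))
```

play_rows:
  deltas:
    - [[0.453,0.339,0.044],[0,0,76.6],0]
    - [[0.453,0.339,0.044],[0,0,76.6],0]
    - [[0.453,0.339,0.044],[0,0,76.6],0]
    - [[0.453,0.339,0.044],[0,0,76.6],0]
    - [[0.453,0.339,0.044],[0,0,76.6],0]
    - [[0.453,0.339,0.044],[0,0,76.6],0]
    - [[0.453,0.339,0.044],[0,0,76.6],0]
    - [[0.453,0.339,0.044],[0,0,76.6],0]
    - [[0.453,0.339,0.044],[0,0,76.6],0]
    - [[0.453,0.339,0.044],[0,0,76.6],0]
    - [[0.453,0.339,0.044],[0,0,76.6],0]
    - [[0.453,0.339,0.044],[0,0,76.6],0]

```text
time: 1.1
tool_pos: [0.47, 0.1704, 0.3657]
tcp_rot: [-0.684, 0.73, 0.0, 0.0]
ft_force: [-0.1, 1.0, 0.4]
grip_width: 0.0853
finger_force: 0.0
```

```bash
python3 - <<'E'
from h import *
o=arm.get_obs();print(o['time'],o['joints'],delta([.509,.118,.36],np.radians(176.5)))
E
```

```text
1.1 [ 7.51613867e-01 -2.31327583e-01 -2.38553419e-01 -1.85359627e-04
 -1.56331445e+00 -8.17028302e-01] (array([ 0.0497, -0.0423,  0.0057]), np.float64(-0.24804953166345964))
```

play_rows:
  deltas:
    - [[0.05,-0.042,0.006],[0,0,0],0]
    - [[0.05,-0.042,0.006],[0,0,0],0]
    - [[0.05,-0.042,0.006],[0,0,0],0]
    - [[0.05,-0.042,0.006],[0,0,0],0]
    - [[0.05,-0.042,0.006],[0,0,0],0]
    - [[0.05,-0.042,0.006],[0,0,0],0]

```text
time: 1.6
tool_pos: [0.5079, 0.1206, 0.36]
tcp_rot: [-0.686, 0.728, 0.0, 0.0]
ft_force: [0.1, 0.6, 0.2]
grip_width: 0.0849
finger_force: 0.0
```

```bash
python3 - <<'E'
from h import *
T=wristT(); im=read_camera('wrist'); np.save('T1.npy',T)
cv2.imwrite('pics/w1.png',im[...,::-1])
o=arm.get_obs();print(o['time'],o['tool_pos'],o['qvel'].round(3),o['joints'].round(2),delta([.509,.118,.36],np.radians(176.5)))
E
```

```text
1.65 [0.50786869 0.1207546  0.36014837] [ 0.003 -0.003 -0.     0.002 -0.001  0.001] [ 0.62 -0.17 -0.2  -0.   -1.54 -0.68] (array([ 0.0027, -0.0013,  0.0001]), np.float64(0.09975173559128396))
```

View pics/w1.png

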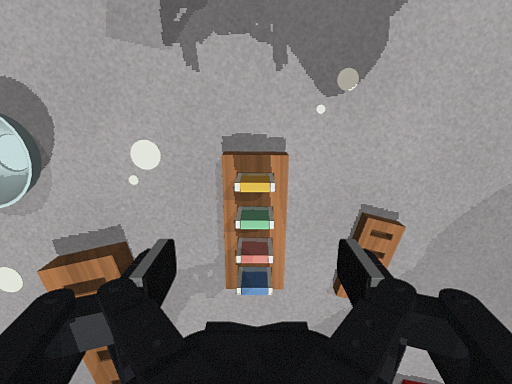

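Wrist view: the yellow tile is at (255,184). Its broad -y face appears above and the bright top strip is at row ~189, with off-white edges at columns ~237 and ~273. I'll measure the top strip and the tray edges.

```bash
python3 - <<'E'
from h import *
im=cv2.imread('pics/w1.png'); T=np.load('T1.npy')
c=cv2.resize(im[165:300,215:295],None,fx=5,fy=4.4,interpolation=cv2.INTER_NEAREST)
cv2.imwrite('pics/c2.png',c)
hsv=cv2.cvtColor(im,cv2.COLOR_BGR2HSV)
for r in range(170,196): print(r,hsv[r,255].tolist(), [''.join('W' if hsv[r,x,1]<70 and hsv[r,x,2]>140 else 'y' if 18<hsv[r,x,0]<35 and hsv[r,x,1]>120 else '.' for x in range(228,284))])
E
```

```text
170 [13, 137, 110] ['........................................................']
171 [13, 153, 112] ['........................................................']
172 [14, 117, 83] ['........................................................']
173 [20, 86, 98] ['........................................................']
174 [18, 73, 123] ['........................................................']
175 [20, 123, 118] ['..............yyyyyy..yyy.yyyyyyyyyy.yyy................']
176 [20, 178, 109] ['..............yyyyyyyyyy.yyyyyyy..y.yyyy................']
177 [19, 176, 110] ['.............yyyyyyyyyyyyyyyyyyyyyyyyyyyy...............']
178 [19, 193, 107] ['.............yyy.yy.yyy.yyyyyyyyyyyy..yyy...............']
179 [19, 172, 114] ['.............yy..yy.yyyyyyyyyyyy..y.yyyyy...............']
180 [19, 180, 112] ['..............yyyy.y.y....yy.y.y..yyyyyyy...............']
181 [19, 176, 106] ['............yy.yyyy.y..yy.yy...y..yyyyyyy...............']
182 [19, 185, 132] ['...........................y..y.........................']
183 [23, 160, 232] ['......WWWWWWyyyyyyyyyyyyyyyyyyyyyyyyyyyyyyW
[... 271 characters left out ...]
25] ['.......WWWWWyyyyyyyyyyyyyyyyyyyyyyyyyyyyyyWWWWW.........']
188 [23, 162, 223] ['.......WWWWWyyyyyyyyyyyyyyyyyyyyyyyyyyyyyyWWWWW.........']
189 [23, 166, 223] ['.......WWWWWyyyyyyyyyyyyyyyyyyyyyyyyyyyyyyWWWWW.........']
190 [23, 162, 226] ['.......WWWWWyyyyyyyyyyyyyyyyyyyyyyyyyyyyyyWWWWW.........']
191 [24, 159, 245] ['.......WWWWWyyyyyyyyyyyyyyyyyyyyyyyyyyyyyyWWWWW.........']
192 [18, 155, 110] ['.............yyy..............yy.y......................']
193 [9, 132, 81] ['........................................................']
194 [13, 139, 86] ['........................................................']
195 [13, 149, 89] ['........................................................']
```

View pics/c2.png

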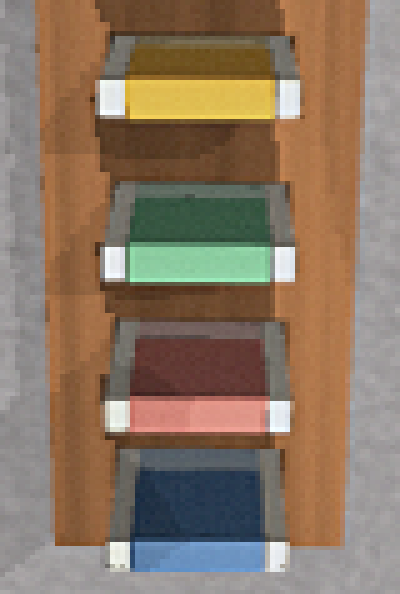

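Crop: all four top strips are crisp, with yellow centred at about (254.7,187). Fitting the row from the four strip centres.

```bash
python3 - <<'E'
from h import *
im=cv2.imread('pics/w1.png'); T=np.load('T1.npy')
P=[]
for n,c in[('y',(254.7,187.)),('mint',(215+197.5/5-.5,165+262/4.4-.5)),('pink',(215+198/5-.5,165+414/4.4-.5)),('blue',(215+197/5-.5,165+556/4.4-.5))]:
    p=onz('wrist',c,.068,T); P.append(p); print(n,p)
d=np.polyfit([p[1] for p in P],[p[0] for p in P],1); print(d,'row yaw x-axis deg',-np.degrees(np.arctan(d[0])))
print('width',onz('wrist',(233.9,187),.068,T)-onz('wrist',(274.6,187),.068,T))
# cross-check side: yellow tile top centre
print('top cam',onz('top',(212.3,219.5),.068))
f=lambda x,y:(220+(x-400)/4.4-.5,230+y/4.4-.5)
for q in[(600,46),(680,68)]: print('side',onz('side',f(*q),.068))
E
```

```text
y [0.50937911 0.11905796 0.068     ]
mint [0.51250821 0.1583385  0.068     ]
pink [0.51486714 0.19806515 0.068     ]
blue [0.5175735  0.23815432 0.068     ]
[0.0678487  0.50147751] row yaw x-axis deg -3.881495618776225
width [ 0.0400252  -0.00239629  0.        ]
top cam [0.50945956 0.11757399 0.068     ]
side [0.52982071 0.12024404 0.068     ]
side [0.49118957 0.12015634 0.068     ]
```

```bash
python3 - <<'E'
from h import *
print(delta([.5095,.1187,.21],np.radians(176.2)))
E
```

```text
(array([ 0.002 , -0.0017,  0.1501]), np.float64(0.3997517355913162))
```

play_rows:
  deltas:
    - [[0.002,-0.0017,0.0],[0,0,0.4],0]
    - [[0.002,-0.0017,0.03],[0,0,0.4],0]
    - [[0.002,-0.0017,0.06],[0,0,0.4],0]
    - [[0.002,-0.0017,0.09],[0,0,0.4],0]
    - [[0.002,-0.0017,0.11],[0,0,0.4],0]
    - [[0.002,-0.0017,0.13],[0,0,0.4],0]
    - [[0.002,-0.0017,0.14],[0,0,0.4],0]
    - [[0.002,-0.0017,0.15],[0,0,0.4],0]
    - [[0.002,-0.0017,0.15],[0,0,0.4],0]
    - [[0.002,-0.0017,0.15],[0,0,0.4],0]
    - [[0.002,-0.0017,0.15],[0,0,0.4],0]
  squeeze: 30

```text
time: 2.57
tool_pos: [0.5103, 0.1181, 0.2114]
tcp_rot: [-0.683, 0.731, -0.0, 0.001]
ft_force: [0.7, 0.3, 0.0]
grip_width: 0.0853
finger_force: 0.0
```

```bash
python3 - <<'E'
from h import *
T=wristT(); im=read_camera('wrist'); np.save('T2.npy',T)
cv2.imwrite('pics/w2.png',im[...,::-1])
print(delta([.5095,.1187,.21],np.radians(176.2)))
E
```

```text
(array([-0.0006,  0.0009,  0.0014]), np.float64(-0.07511068598897774))
```

View pics/w2.png

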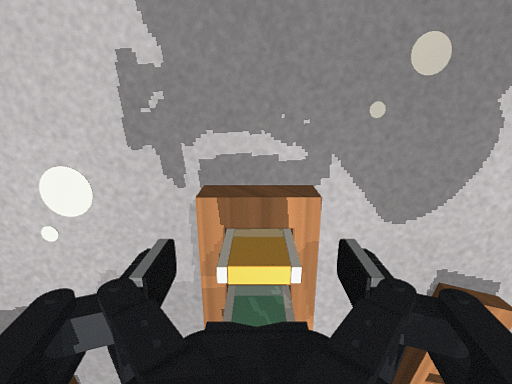

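Wrist view: the tile spans columns 217–301 (centre ~259) and the fingers are centred at ~256. That leaves about 1 mm along tool y to correct before closing.

play_rows:
  deltas:
    - [[-0.0005,0.001,0.001],[0,0,0],0]
    - [[-0.0005,0.001,0.001],[0,0,0],0]
    - [[-0.0005,0.001,0.001],[0,0,0],0.3]
    - [[-0.0005,0.001,0.001],[0,0,0],0.45]
    - [[-0.0005,0.001,0.001],[0,0,0],0.6]
    - [[-0.0005,0.001,0.001],[0,0,0],0.7]
    - [[-0.0005,0.001,0.001],[0,0,0],0.8]
    - [[-0.0005,0.001,0.001],[0,0,0],0.8]
    - [[-0.0005,0.001,0.001],[0,0,0],0.8]
    - [[-0.0005,0.001,0.001],[0,0,0],0.8]
  squeeze: 30

```text
time: 3.45
tool_pos: [0.509, 0.1183, 0.2091]
tcp_rot: [-0.683, 0.731, -0.0, 0.0]
ft_force: [-0.4, 0.1, 1.2]
grip_width: 0.0394
finger_force: 31.3
```

Gripped at 39 mm with 31 N. Lifting straight up.

play_rows:
  deltas:
    - [[0,0,-0.004],[0,0,0],0.8]
    - [[0,0,-0.01],[0,0,0],0.8]
    - [[0,0,-0.018],[0,0,0],0.8]
    - [[0,0,-0.028],[0,0,0],0.8]
    - [[0,0,-0.04],[0,0,0],0.8]
    - [[0,0,-0.06],[0,0,0],0.8]
    - [[0,0,-0.085],[0,0,0],0.8]
    - [[0,0,-0.11],[0,0,0],0.8]
    - [[0,0,-0.135],[0,0,0],0.8]
    - [[0,0,-0.15],[0,0,0],0.8]
    - [[0,0,-0.16],[0,0,0],0.8]
    - [[0,0,-0.16],[0,0,0],0.8]

```text
time: 4.45
tool_pos: [0.509, 0.1183, 0.3723]
tcp_rot: [-0.683, 0.731, -0.001, 0.002]
ft_force: [-0.2, -0.6, -0.4]
grip_width: 0.0396
finger_force: 31.4
```

```bash
python3 - <<'E'
from h import *
print(arm.get_obs()['tool_pos'])
T=wristT(); im=read_camera('wrist'); np.save('T3.npy',T)
s=read_camera('side'); 
cv2.imwrite('pics/w3.png',im[...,::-1]);cv2.imwrite('pics/s3.png',s[...,::-1])
cv2.imwrite('pics/v3.png',np.hstack([cv2.resize(im[...,::-1][180:,130:390],None,fx=1.5,fy=1.5),cv2.resize(s[...,::-1][100:304,220:360],None,fx=1.5,fy=1.5)]))
E
```

```text
[0.50898914 0.11828586 0.37228298]
```

View pics/v3.png

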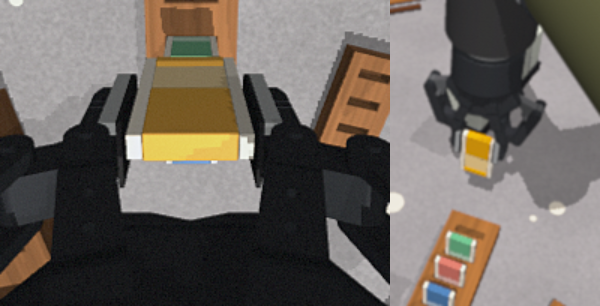

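The tile is out, held by its white edges. Seen in the wrist picture, the top strip is at rows ~269–287, columns ~214–300. Next, the meter, close up in the first unobstructed top and side images.

```bash
python3 - <<'E'
import cv2, numpy as np
t=cv2.imread("pics/top.png"); s=cv2.imread("pics/side.png")
a=cv2.resize(t[165:230,285:400],None,fx=6,fy=6,interpolation=cv2.INTER_CUBIC)[:, :690]
b=cv2.resize(s[105:190,250:325],None,fx=6,fy=6,interpolation=cv2.INTER_CUBIC)
H=np.zeros((600,800,3),np.uint8)
a=cv2.resize(t[165:228,285:399],None,fx=3.5,fy=3.5,interpolation=cv2.INTER_CUBIC)
b=cv2.resize(s[105:190,250:325],None,fx=5.2,fy=5.2,interpolation=cv2.INTER_CUBIC)
H[:a.shape[0],:a.shape[1]]=a; H[:b.shape[0],405:405+b.shape[1]]=b
print(a.shape,b.shape)
cv2.imwrite("pics/crop4.png",H[:445,:796])
E
```

```text
(220, 399, 3) (442, 390, 3)
```

View pics/crop4.png

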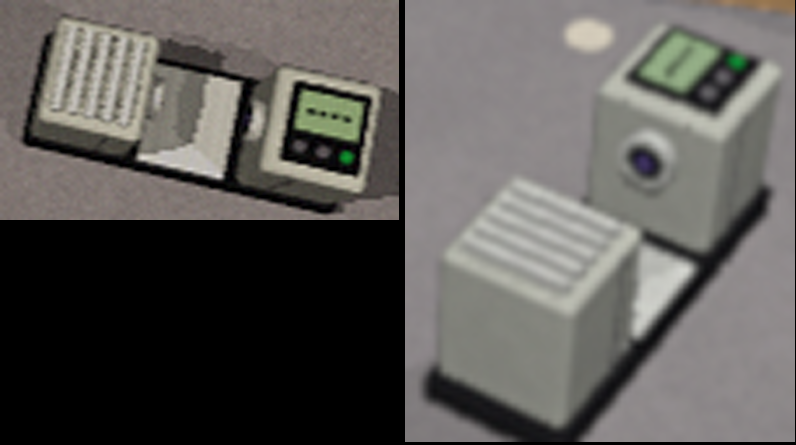

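Crop: left (top view) shows the lamp top corners near (62,17), (157,38), (137,134), (41,118), and the readout near (282,66), (382,83), (366,192), (263,173). Right (side view) shows the lamp at (442,255), (519,178), (640,235), (570,312), the readout at (598,90), (668,25), (778,70), (710,135), and the receiver aperture at (643,158). I'll triangulate these.

```bash
python3 - <<'E'
from h import *
ft=lambda q:(285+q[0]/3.5-.5+.14,165+q[1]/3.5-.36); fs=lambda q:(250+(q[0]-405)/5.2-.4,105+q[1]/5.2-.4)
def tri(a,b):
    (o1,d1),(o2,d2)=ray('top',ft(a)),ray('side',fs(b))
    k=np.linalg.lstsq(np.stack([d1,-d2],1),o2-o1,rcond=None)[0]
    p,q=o1+k[0]*d1,o2+k[1]*d2; return (p+q)/2,np.linalg.norm(p-q)
L=[('L++',(62,17),(442,255)),('L+-',(157,38),(519,178)),('L--',(137,134),(640,235)),('L-+',(41,118),(570,312)),
('R++',(282,66),(598,90)),('R+-',(382,83),(668,25)),('R--',(366,192),(778,70)),('R-+',(263,173),(710,135))]
P=[]
for n,a,b in L:
    p,e=tri(a,b);P.append(p);print(n,p.round(4),round(e,4))
P=np.array(P);l=P[:4].mean(0);r=P[4:].mean(0);m=(l+r)/2
print('lamp',l,'read',r,'mid',m,'yaw y',np.degrees(np.arctan2(*(l-r)[1::-1])), 'dist',np.linalg.norm((l-r)[:2]))
# with side/top at fixed heights
for c,f,i in(('top',ft,1),('side',fs,2)):
    for z in(.1,.105):
        Q=np.array([onz(c,f(x[i]),z) for x in L]); l=Q[:4].mean(0);r=Q[4:].mean(0);print(c,z,((l+r)/2).round(4),np.degrees(np.arctan2(*(l-r)[1::-1])))
print('side base -+?', onz('side',fs((560,440)),.022))
print('recv aperture side at z .075',onz('side',fs((643,158)),.075))
print('base top BL',onz('top',ft((24,143)),.022),'BR',onz('top',ft((334,211)),.022))
# tile in tool coords
T=camera_params('wrist')['mount']
for uv in((257,277.5),(214,277.5),(300,277.5)): print('tile top tool',onz('wrist',uv,.141,T))
E
```

```text
L++ [ 0.6158 -0.0937  0.0943] 0.0011
L+- [ 0.5981 -0.1544  0.0962] 0.0013
L-- [ 0.5354 -0.1384  0.0925] 0.0027
L-+ [ 0.55   -0.0769  0.0942] 0.0021
R++ [ 0.579  -0.2345  0.0927] 0.0015
R+- [ 0.5622 -0.2977  0.0928] 0.0056
R-- [ 0.4968 -0.2819  0.0907] 0.0033
R-+ [ 0.514  -0.2166  0.0943] 0.0101
lamp [ 0.57483074 -0.11585032  0.09431885] read [ 0.53800176 -0.25767132  0.09263412] mid [ 0.55641625 -0.18676082  0.09347648] yaw y 75.44261374543319 dist 0.14652497692431934
top 0.1 [ 0.5549 -0.1854  0.1   ] 74.82470336056474
top 0.105 [ 0.5541 -0.1844  0.105 ] 74.82470336056471
side 0.1 [ 0.5556 -0.179   0.1   ] 75.58176386146036
side 0.105 [ 0.5545 -0.1732  0.105 ] 75.58176386146032
side base -+? [ 0.54765879 -0.06551904  0.022     ]
recv aperture side at z .075 [ 0.5495444  -0.21241147  0.075     ]
base top BL [ 0.54255813 -0.07012058  0.022     ] BR [ 0.48906019 -0.27985584  0.022     ]
tile top tool [-0.00021641  0.00024431  0.141     ]
tile top tool [-0.00021117 -0.01947804  0.141     ]
tile top tool [-0.00022165  0.01996995  0.141     ]
```

```bash
python3 - <<'E'
from h import *
print(delta([.5555,-.186,.372],np.radians(165.3)))
E
```

```text
(array([ 0.3005, -0.0673, -0.0036]), np.float64(10.811171986871706))
```

play_rows:
  deltas:
    - [[0.015,-0.003,-0.001],[0,0,1],0.8]
    - [[0.045,-0.01,-0.002],[0,0,2],0.8]
    - [[0.08,-0.018,-0.003],[0,0,3],0.8]
    - [[0.115,-0.026,-0.003],[0,0,4],0.8]
    - [[0.15,-0.034,-0.003],[0,0,5.5],0.8]
    - [[0.185,-0.041,-0.003],[0,0,7],0.8]
    - [[0.22,-0.049,-0.003],[0,0,8],0.8]
    - [[0.25,-0.056,-0.003],[0,0,9],0.8]
    - [[0.275,-0.062,-0.003],[0,0,10],0.8]
    - [[0.293,-0.066,-0.003],[0,0,10.5],0.8]
    - [[0.3005,-0.067,-0.003],[0,0,10.8],0.8]
    - [[0.3005,-0.067,-0.003],[0,0,10.8],0.8]

```text
time: 5.55
tool_pos: [0.5552, -0.1873, 0.3699]
tcp_rot: [-0.61, 0.792, 0.001, -0.001]
ft_force: [0.2, -0.1, -0.9]
grip_width: 0.0393
finger_force: 31.4
```

```bash
python3 - <<'E'
from h import *
o=arm.get_obs();print(o['tool_pos'],delta([.5555,-.186,.372],np.radians(165.3)))
T=wristT(); im=read_camera('wrist'); np.save('T5.npy',T)
s=read_camera('side'); 
cv2.imwrite('pics/w5.png',im[...,::-1]);cv2.imwrite('pics/s5.png',s[...,::-1])
cv2.imwrite('pics/v5.png',np.hstack([cv2.resize(im[...,::-1],(460,345)),cv2.resize(s[...,::-1][50:203,230:380],None,fx=2.255,fy=2.255)[:345]]))
E
```

```text
[ 0.55517173 -0.18731256  0.36992084] (array([-0.0014,  0.    , -0.0021]), np.float64(-0.1304555629764067))
```

View pics/v5.png

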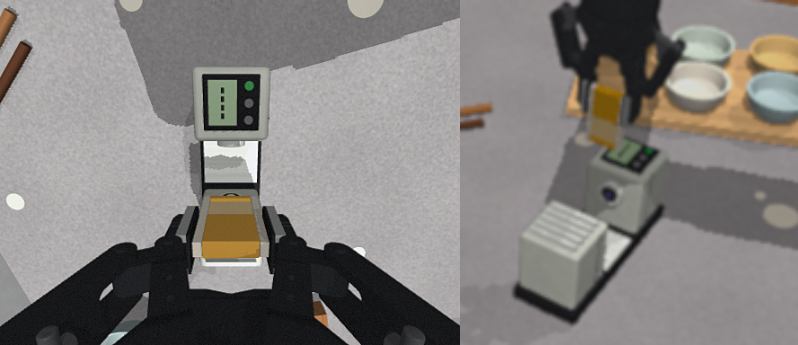

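Wrist view: the readout top is at cols 194–270, rows 67–139 (scaled picture), centred on column ~232. The tile is centred on ~231, square to it. I'll check the readout position numerically.

```bash
python3 - <<'E'
from h import *
T=np.load('T5.npy');k=512/460
for z in(.0935,):
    Q=np.array([onz('wrist',(u*k,v*k),z,T) for u,v in((194,67),(268,67),(270,138),(196,140))]);print(z,Q.mean(0),np.linalg.norm(Q[1]-Q[0]),np.linalg.norm(Q[2]-Q[1]),Q.round(4).tolist())
    c=Q.mean(0);print('beam est',c[:2]+.072*np.array([np.cos(np.radians(75.2)),np.sin(np.radians(75.2))]))
print(delta([.5555,-.1865,.261],np.radians(165.3)))
E
```

```text
0.0935 [ 0.53504819 -0.25345158  0.0935    ] 0.06810883503255295 0.06559839395262977 [[0.5605, -0.2945, 0.0935], [0.4946, -0.2771, 0.0935], [0.5067, -0.2126, 0.0935], [0.5785, -0.2296, 0.0935]]
beam est [ 0.55344028 -0.18384029]
(array([ 0.0008, -0.0007,  0.1099]), np.float64(0.01079643026667574))
```

play_rows:
  deltas:
    - [[0,0,0.008],[0,0,0],0.8]
    - [[-0.001,0,0.02],[0,0,0],0.8]
    - [[-0.001,0,0.033],[0,0,0],0.8]
    - [[-0.001,0,0.046],[0,0,0],0.8]
    - [[-0.001,0,0.059],[0,0,0],0.8]
    - [[-0.001,0,0.072],[0,0,0],0.8]
    - [[-0.001,0,0.085],[0,0,0],0.8]
    - [[-0.001,0,0.096],[0,0,0],0.8]
    - [[-0.001,0,0.104],[0,0,0],0.8]
    - [[-0.001,0,0.109],[0,0,0],0.8]
    - [[-0.001,0,0.109],[0,0,0],0.8]
    - [[-0.001,0,0.109],[0,0,0],0.8]

```text
time: 6.65
tool_pos: [0.5557, -0.1851, 0.2632]
tcp_rot: [-0.611, 0.792, -0.0, -0.0]
ft_force: [-0.1, 0.1, 0.2]
grip_width: 0.0393
finger_force: 31.4
```

```bash
python3 - <<'E'
from h import *
o=arm.get_obs();print(o['tool_pos'],o['ft_force'],delta([.555,-.186,.261],np.radians(165.3)))
t=read_camera('top'); im=read_camera('wrist')
s=read_camera('side'); 
cv2.imwrite('pics/w6.png',im[...,::-1]);cv2.imwrite('pics/s6.png',s[...,::-1])
cv2.imwrite('pics/v6.png',np.hstack([cv2.resize(im[...,::-1],(400,300)),cv2.resize(s[...,::-1][90:190,235:365],(390,300),interpolation=cv2.INTER_CUBIC)]))
E
```

```text
[ 0.55573849 -0.18511927  0.26322655] [-0.07911933  0.14015238  0.21165013] (array([0.001 , 0.0005, 0.0022]), np.float64(0.007346346858661681))
```

View pics/v6.png

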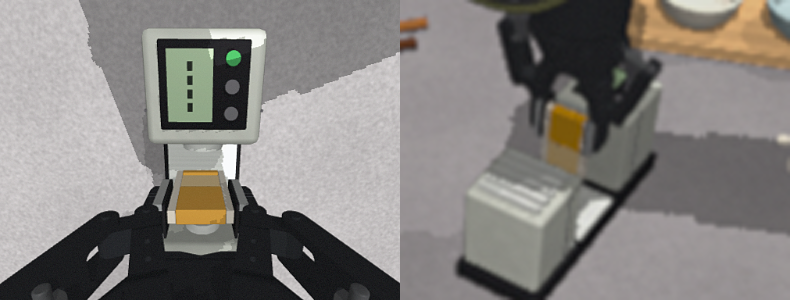

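The tile hangs between the snouts. In the wrist view the snouts are at cols ~204 and ~201 and the tile is centred on ~201, square and with nothing touching. A final 2 mm down, then settle.

play_rows:
  deltas:
    - [[0,0,0.001],[0,0,0],0.8]
    - [[0,0,0.002],[0,0,0],0.8]
    - [[0,0,0.002],[0,0,0],0.8]
    - [[0,0,0.002],[0,0,0],0.8]
    - [[0,0,0.002],[0,0,0],0.8]
    - [[0,0,0.002],[0,0,0],0.8]
    - [[0,0,0.002],[0,0,0],0.8]
    - [[0,0,0.002],[0,0,0],0.8]

```text
time: 7.47
tool_pos: [0.5556, -0.185, 0.261]
tcp_rot: [-0.611, 0.792, -0.0, -0.0]
ft_force: [-0.7, 0.3, -0.1]
grip_width: 0.04
finger_force: 31.4
```

```bash
python3 - <<'E'
from h import *
o=arm.get_obs();print(o['tool_pos'],o['qvel'].round(4),o['ft_force'],o['finger_force'])
if abs(o['tool_pos'][2]-.261)<.003 and abs(o['qvel']).max()<.01: print(arm.sign_off())
E
```

```text
[ 0.55564116 -0.18500861  0.26101838] [-0.001   0.0013 -0.0015 -0.0011  0.0006  0.001 ] [-0.70289933  0.27740759 -0.0545989 ] 31.425340175628662
the job is handed in; nothing more can be done
None
```

The yellow tile is held still by its bare edges in the meter gap, with its window within about 3 mm of the beam by my camera measurements; I handed the job in at about 7.5 s and no verdict came back.

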